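# Hang the cleaning basket on the drain hook

### The arm

A 6-joint arm with a two-finger parallel gripper is mounted at the origin on the work surface. World frame = base frame: x ahead of the robot, y to its left, z up, the work surface at z = 0. Lengths are in m, angles in rad, forces in N, time in s.
With the tool pointing down it reaches from about 0.3 to 0.775 m from the base axis. Payload 14.6 kg.
Tool frame: the origin (TCP) lies between the finger pads; the fingertips stand 19 mm ahead of it and the grasp point (between the pads) is the TCP (ctrl.finger_overhang is the distance from the TCP to the fingertips, in m); z points along the fingers, y is the direction in which the jaws open and shut (so a half turn about z gives the same grasp; the last joint's range is limited). The gripper opens to 94 mm and grips with 3 to 60 N. Pads are 16 mm wide; open, the fingers measure 119 mm over their backs; the gripper's body (75 mm by 177 mm) begins 78 mm behind the grasp point.
Start: joints at [-1.263, 0.3, 1.521, -0, 1.321, -0.067], TCP at [0.201, -0.512, 0.224] pointing down, gripper open.
Joint ranges: [-3.03, 3.03], [-0.79, 2.21], [0.23, 2.52], [-1.04, 4.18], [0, 3.07], [-2.55, 2.55]. Speed limits (rad/s): [2.22, 2.22, 2.57, 3.14, 3.14, 3.14].

### API

Orientations are given as [roll, pitch, yaw] about the fixed x, y, z axes, in that order (R = Rz(yaw) Ry(pitch) Rx(roll)).
In Python, from station import ctrl gives the robot as it stands.
- The arm moves only by the tool send_rows, never from a script. Its argument "series" is a list of rows, each a list of 7 numbers: the turn, a rotation vector about the tool's x, y, z in degrees, then the shift along the tool's x, y, z in m, then the gripper's target within -1 to 1 (fully open at 1, half-way at 0, shut at -1). A call has 1 to 8 rows; each row is the pose to reach, as a shift and turn from the pose commanded when the call began, along the tool's axes at that moment; what a row does not reach only later rows make up. A row lasts 1/10 s, in which the tool goes at most 50 mm and 8.59 degrees, less where a joint would pass 70% of its speed; a pose out of reach is approached as far as the arm can. A call with a gripper value outside its range is refused whole. The fingers move at their own pace and stop on an object; "force" is the grip in N (left out, the last holds). Time passes only in rows, so rows that repeat a pose let the fingers close. It gives the time, the measured TCP pose, the force and the opening at its end, in the units of the state.
- ctrl.get_obs(): the state, without advancing time (a new reading comes with each control period).
- ctrl.camera(name): name is "scene" or "side" or "wrist"; returns a dict with "pixels" (420x560x3 uint8, red, green, blue), "z_map" (420x560 float32, m along the optical axis (not along the pixel's ray), 0 where there is no reading), "fov_y" (degrees; the focal length in pixels is half the picture's height over the tangent of half this angle, whatever the lens; pixels are square), "cx", "cy" (the principal point, pixels), "R" (3x3) and "t" (3): a world point X has camera coordinates R X + t. Camera axes: x right, y down, z forward; pixel columns grow to the right and rows downward; lengths in m; the calibration is good to about 2 mm. The wrist camera is an equidistant fisheye: a pixel r from the principal point sees the ray r / f radians off the axis. A picture is of the moment at which its call begins.
- ctrl.hand_in(): hands the job in, once; it reports no verdict.
The state is a dict: "time_s": time; "qpos": joint angles; "joint_vel": joint speeds; "tau": joint torques, N m; "ee_pos": TCP position; "eef_rot": TCP orientation; "force": force on the tool from outside, world axes, zero at the start; "moment": the same for the moment, N m; "grip_width": finger opening in m.
Only numpy, scipy, OpenCV 4.12 (cv2) and the standard library are available. Lean on these libraries where they do the work, as an engineer would, in place of code of your own. Each camera call takes 0.05 s, during which the arm holds its last target.

### The job

Hang the cleaning basket with the blue grip by its wire handle on the hook of the drain stand, so that it hangs freely above the white drip dish, and let go of it. Keep it upright on the way so that no part spills, and leave the basket with the red grip and the other loose things on the bench where they are.

Things in the scene. Friction and masses are not known exactly. Their poses are not given: they have to be found in the camera images.
- blue_basket: the basket to hang: slotted round steel basket, 76 mm across, 45 mm tall, brass parts fixed in it, about 0.2 kg. A fixed wire handle (6 mm wire) arches over it in its own y-z plane: the wires rise from the rim at y = -37 and 37 mm to z = 88 mm, then lean in to the top wire at z = 118 mm. Grip above that; total height 172 mm. Origin: centre of underside, z up. Stands on the left or right of the bench
- blue_basket_grip (a point): centre of the blue square plastic grip, 22 x 22 mm (sides along the basket's x and y) and 32 mm tall, on a thin stem 22 mm long above the top wire; 156 mm above the basket's underside. Can be gripped from above across either pair of sides
- blue_basket_bar (a point): middle of the top wire of the blue basket's handle, on the wire's axis: 118 mm above the underside, 38 mm below the centre of the grip. The wire runs along the basket's y, with a free opening 70 mm high between it and the rim; it is to rest on the hook
- drain_stand: fixed stand: base plate 140 x 110 x 12 mm with a white drip dish, a post at its own x = 58 mm, and a hook of 8 mm round bar in its x-z plane (y = 0). From the post's top (244 mm up) the bar slopes down to its lowest point at x = -25 mm, then turns up to a yellow tip at x = -50 mm, top 244 mm up. The tip is on the stand's -x side, roughly towards the robot: a handle comes on from there. Origin: under the base
- hook_seat (a point): top surface of the hook's bar at its lowest point, 219 mm above the bench, at x = -25 mm of the stand; a handle wire lies here with its axis 3 mm higher. The upturned tip is 25 mm in front of it (stand's -x), the post 83 mm behind it
- red_basket: the other basket, to be left alone: of the same shape and size as the blue one but with a red grip, standing on the other side of the bench; loose; origin at the centre of its underside
- dome: glass dust cover with a brass knob, 76 mm across, 59 mm tall, loose, to be left alone; origin at the centre of its underside
- blower: black rubber hand blower standing upright, 54 mm across, 100 mm tall, loose, to be left alone; origin at the centre of its underside
- eyeglass: black eyeglass loupe standing on its wide end, 42 mm across, 42 mm tall, loose, to be left alone; origin at the centre of its underside
- tweezers: steel tweezers lying on the bench, 120 mm long (own x), 8 mm high, loose, to be left alone; origin at the centre of the underside
Things that resemble listed ones, but are neither listed nor needed, are in the scene too. What is shaped like the blue_basket but green is not meant.

How it is judged:
On the way:
1. the blue-grip basket is lifted clear of the bench, its underside more than 80 mm up (height (world z) of blue_basket above 0.08 m), for 0.2 s.
At the end, for the whole second after the job is handed in: the basket hangs at rest (under 0.05 m/s, 0.6 rad/s) on the stand (over 0.4 N), within 0.35 rad of upright; in the stand's frame the middle of its top wire is at x -45 to 35 mm (between hook tip and post), y within 25 mm, height 205 to 250 mm (x of blue_basket_bar in the frame of drain_stand between -0.045 and 0.035 m and y of blue_basket_bar in the frame of drain_stand between -0.025 and 0.025 m and z of blue_basket_bar in the frame of drain_stand between 0.205 and 0.25 m and contact force between blue_basket and drain_stand above 0.4 N and angle between blue_basket's own z axis and vertical below 0.35 rad and linear speed of blue_basket below 0.05 m/s and angular speed of blue_basket below 0.6 rad/s); the robot touches nothing.
It fails at once if the blue-grip basket is tipped by more than 0.7 rad (angle between blue_basket's own z axis and vertical above 0.7 rad).
It fails at once if the red-grip basket, dome, blower, eyeglass or tweezers is moved by more than 30 mm (distance of any of red_basket, dome, blower, eyeglass, tweezers from where it was at the start of the episode above 0.03 m).
It also fails if it takes over 45 s, if anything falls off the work surface, if the arm or the gripper's body presses on something with over 40 N, if the wrist force passes 120 N, or if a joint passes its speed limit or range.

## Working session

There is one attempt and no reset: what is moved stays moved. The work goes in short steps, Python scripts to look and compute and a tool call to move; the robot and the scene stay as the last step left them, time stands still between calls to the robot, and variables do not carry over. Pictures are saved under pics/ and viewed, and the job is handed in when it is done.

Besides the shell and the picture viewer there is one more tool, called after ">>>" by a JSON object that holds its "name" and its "arguments". send_rows: Moves the arm, as the interface text tells. Its arguments: {"type":"object","properties":{"series":{"type":"array"},"force":{"type":"number"}},"required":["series"]}

```bash
mkdir -p pics; cat > h.py <<'E'
import numpy as np,cv2
from station import ctrl
def shot(name,fn=None):
    c=ctrl.camera(name)
    if fn: cv2.imwrite('pics/'+fn,c['pixels'][:,:,::-1])
    return c
def world(c,u=None,v=None):
    z=c['z_map'];h,w=z.shape;f=h/2/np.tan(np.radians(c['fov_y'])/2)
    U,V=np.meshgrid(np.arange(w),np.arange(h))
    P=np.stack([(U-c['cx'])/f*z,(V-c['cy'])/f*z,z],-1)
    return (P-c['t'])@c['R']
E
python3 - <<'E'
from h import *
for n in('scene','side'):
    c=shot(n,n+'1.png');np.savez(n+'1.npz',**c);print(n,c['fov_y'],c['cx'],c['cy'],-c['R'].T@c['t'])
print(ctrl.get_obs())
E
```

```text
scene 54.18421182071511 282.9431718408107 209.77261805266738 [ 0.95644318 -0.36768944  0.88884157]
side 55.11663092524859 274.9174890503679 203.5645974980454 [0.17863786 0.57470529 0.97288735]
{'time_s': 0.1, 'qpos': array([-1.26260498e+00,  3.00417963e-01,  1.52148741e+00, -1.33025478e-05,
        1.32069572e+00, -6.65968711e-02]), 'joint_vel': array([ 0.00019291, -0.00278341, -0.00283459,  0.00130097, -0.00022943,
       -0.00041799]), 'tau': array([ 2.85563998e-03, -5.32645154e+01, -3.53281081e+01,  7.09931902e-02,
        2.35131785e-02, -6.00060844e-05]), 'ee_pos': array([ 0.20127568, -0.51162975,  0.22395509]), 'eef_rot': array([-3.14058559e+00, -5.42526589e-05,  3.74791494e-01]), 'force': array([-0.67285928, -0.81635015,  0.14000834]), 'moment': array([0.0016959 , 0.06994563, 0.05217016]), 'grip_width': 0.09376336580436352}
```

View pics/scene1.png

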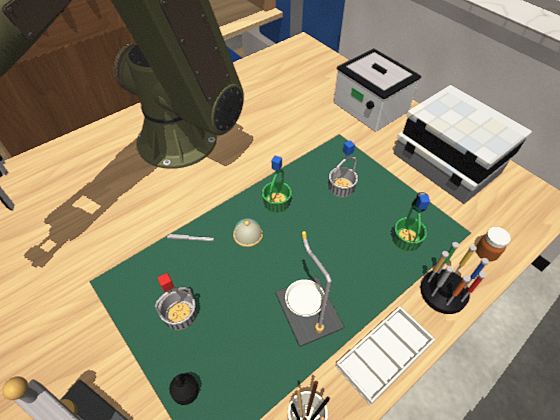

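View pics/side1.png

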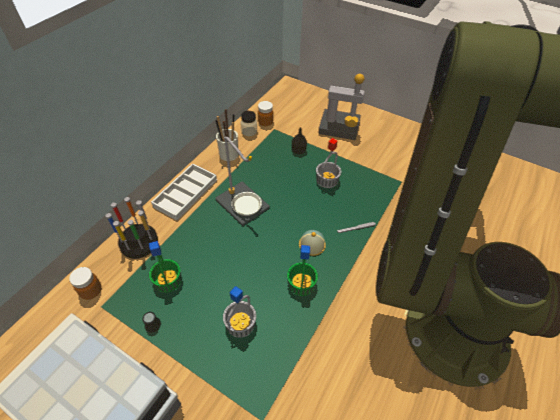

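Three baskets have blue grips. In the scene picture they are at (277,180) with a green body, (344,165) with a steel body, and (415,220) with a green body. The steel one (side view: (238,310)) fits the description. Next I'll confirm it in a crop and measure.

```bash
python3 - <<'E'
from h import *
o=[]
for n,(u,v) in (('scene',(344,165)),('side',(240,310))):
    c=dict(np.load(n+'1.npz'));p=c['pixels'][v-45:v+45,u-60:u+60,::-1];o.append(cv2.resize(p,(480,360),interpolation=cv2.INTER_CUBIC)[:, :390])
    W=world(c);hsv=cv2.cvtColor(c['pixels'],cv2.COLOR_RGB2HSV)
    m=(hsv[...,0]>100)&(hsv[...,0]<130)&(hsv[...,1]>130)&(W[...,2]>.11)&(W[...,2]<.2)
    k,L,s,ct=cv2.connectedComponentsWithStats(m.astype(np.uint8))
    for i in range(1,k):
        if s[i,4]<30: continue
        q=W[L==i];q=q[np.abs(q-np.median(q,0)).max(1)<.03];t=q[q[:,2]>q[:,2].max()-.004]
        print(n,ct[i].round(),s[i,4],'min',q.min(0).round(3),'max',q.max(0).round(3),'top',t.mean(0).round(3),cv2.minAreaRect((t[:,:2]*1000).astype(np.float32)))
    # stand: white dish, yellow tip, stand bar
    y=(hsv[...,0]>20)&(hsv[...,0]<33)&(hsv[...,1]>150)&(W[...,2]>.2)&(W[...,2]<.27)
    q=W[y];q=q[(q[:,0]>.2)];print('yel',len(q),q.min(0),q.max(0),np.median(q,0)) if len(q) else 0
    w=(hsv[...,1]<40)&(hsv[...,2]>170)&(W[...,2]<.04)&(W[...,2]>.005)
    k,L,s,ct=cv2.connectedComponentsWithStats(w.astype(np.uint8))
    for i in range(1,k):
        if s[i,4]>200: q=W[L==i];print('white',ct[i].round(),s[i,4],q.mean(0).round(3),q.min(0).round(3),q.max(0).round(3))
cv2.imwrite('pics/crop.png',np.hstack(o))
E
```

```text
scene [348. 148.] 125 min [0.459 0.249 0.14 ] max [0.481 0.271 0.174] top [0.469 0.261 0.172] ((468.0533752441406, 260.6131591796875), (16.826675415039062, 17.40291976928711), 79.11082458496094)
scene [276. 163.] 119 min [0.385 0.07  0.139] max [0.407 0.096 0.173] top [0.396 0.08  0.171] ((396.09869384765625, 79.66034698486328), (17.442123413085938, 19.208925247192383), 26.031661987304688)
scene [422. 202.] 156 min [0.69  0.253 0.141] max [0.718 0.276 0.173] top [0.704 0.266 0.171] ((704.5643920898438, 265.8327941894531), (19.658580780029297, 17.85599708557129), 49.2204475402832)
scene [480. 267.] 31 min [0.883 0.244 0.11 ] max [0.89  0.249 0.135] top [0.886 0.246 0.134] ((886.12060546875, 246.3240203857422), (4.987029075622559, 2.990720272064209), 45.556785583496094)
yel 22 [ 0.63503384 -0.05085249  0.23162349] [ 0.6436663  -0.04333729  0.2452837 ] [ 0.64020024 -0.04749684  0.23812738]
white [303. 298.] 1045 [ 0.664 -0.055  0.016] [ 0.622 -0.1    0.008] [ 0.712 -0.013  0.028]
white [382. 352.] 1479 [ 0.866 -0.008  0.017] [ 0.819 -0.102  0.005] [0.919 0.099 0.028]
side [154. 248.] 13
[... 156 characters left out ...]
54.82012939453125)
side [305. 252.] 114 min [0.382 0.075 0.144] max [0.407 0.101 0.175] top [0.396 0.087 0.173] ((394.9124755859375, 86.85975646972656), (19.081012725830078, 21.64348602294922), 29.107906341552734)
side [236. 294.] 140 min [0.458 0.254 0.144] max [0.48  0.277 0.176] top [0.469 0.266 0.173] ((469.73681640625, 265.5955505371094), (21.334592819213867, 18.967641830444336), 81.98169708251953)
yel 30 [ 0.20457294 -1.22483162  0.203105  ] [0.64010462 0.1218549  0.24687472] [ 0.5650716  -0.55248416  0.22727397]
white [183. 192.] 783 [0.872 0.008 0.013] [ 0.819 -0.099  0.005] [0.921 0.104 0.033]
white [247. 204.] 408 [ 0.667 -0.055  0.017] [ 0.627 -0.109  0.007] [ 0.709 -0.007  0.03 ]
```

View pics/crop.png

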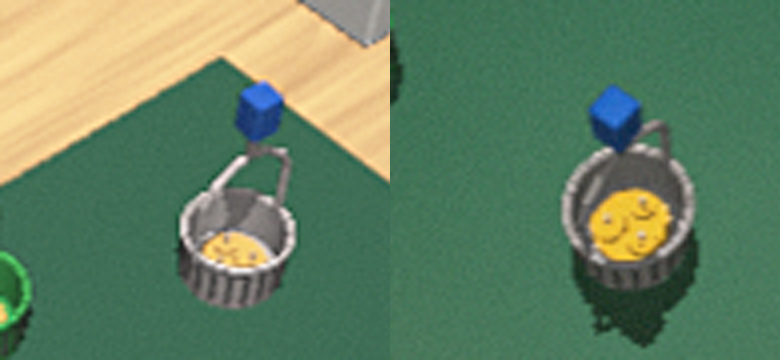

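The crop confirms a steel body with a blue grip at about (0.469, 0.264). Its top is at z 0.173, against 0.172 expected. Next I need the handle direction and the stand's pose.

```bash
python3 - <<'E'
from h import *
for n in('scene','side'):
    c=dict(np.load(n+'1.npz'));W=world(c)
    def pl(name,cx,cy,r,z0,z1):
        m=(np.hypot(W[...,0]-cx,W[...,1]-cy)<r)&(W[...,2]>z0)&(W[...,2]<z1);q=W[m][:,:2]
        if len(q)<5: print(n,name,len(q));return
        vx,vy,x0,y0=cv2.fitLine((q*1000).astype(np.float32),cv2.DIST_HUBER,0,.01,.01).ravel()
        s=(q*1000-[x0,y0])@[vx,vy];d=(q*1000-[x0,y0])@[-vy,vx]
        print(n,name,len(q),'mean',q.mean(0).round(3),'line pt',x0,y0,'ang',np.degrees(np.arctan2(vy,vx)).round(1),'span',s.min().round(),s.max().round(),'sd',d.std().round(1))
    pl('handle',.469,.264,.05,.075,.122)
    pl('handle_hi',.469,.264,.05,.1,.122)
    pl('rim',.469,.264,.06,.035,.048)
    pl('bar',.69,-.055,.13,.15,.26)
    pl('barhi',.69,-.055,.13,.2,.26)
    pl('dish',.665,-.055,.06,.014,.035)
    m=(np.hypot(W[...,0]-.69,W[...,1]+.055)<.13)&(W[...,2]>.1)&(W[...,2]<.26)
    q=W[m];q=q[np.argsort(q[:,0])];print(q[::max(1,len(q)//25)].round(3).tolist())
    # base plate rect
    m=(np.hypot(W[...,0]-.70,W[...,1]+.055)<.12)&(W[...,2]>.007)&(W[...,2]<.03);q=W[m];print('base',cv2.minAreaRect((q[:,:2]*1000).astype(np.float32)))
E
```

```text
scene handle 78 mean [0.468 0.256] line pt 468.13925 256.189 ang 84.6 span -35.0 43.0 sd 1.5
scene handle_hi 49 mean [0.468 0.257] line pt 468.18512 257.363 ang 84.2 span -28.0 35.0 sd 1.6
scene rim 194 mean [0.468 0.262] line pt 467.22778 264.6917 ang -57.0 span -36.0 44.0 sd 23.5
scene bar 338 mean [ 0.702 -0.066] line pt 702.3001 -66.78876 ang -16.9 span -71.0 44.0 sd 2.1
scene barhi 288 mean [ 0.695 -0.064] line pt 695.0348 -64.46164 ang -16.8 span -63.0 51.0 sd 2.2
scene dish 822 mean [ 0.664 -0.053] line pt 663.966 -53.098953 ang -87.1 span -49.0 57.0 sd 23.8
[[0.634, -0.046, 0.243], [0.64, -0.051, 0.236], [0.644, -0.051, 0.227], [0.648, -0.05, 0.227], [0.653, -0.051, 0.221], [0.659, -0.054, 0.217], [0.667, -0.056, 0.217], [0.676, -0.06, 0.226], [0.685, -0.063, 0.229], [0.692, -0.064, 0.229], [0.701, -0.067, 0.233], [0.709, -0.067, 0.236], [0.716, -0.07, 0.238], [0.723, -0.069, 0.239], [0.73, -0.078, 0.242], [0.736, -0.074, 0.241], [0.738, -0.08, 0.194], [0.74, -0.077, 0.239], [0.74, -0.08, 0.132], [0.741, -0.076, 0.24], [0.742, -0.08, 0.144], [0.743, -0.079, 0.234], [0.743, -0
[... 777 characters left out ...]
0.043, 0.244], [0.64, -0.042, 0.246], [0.648, -0.042, 0.223], [0.661, -0.047, 0.22], [0.67, -0.055, 0.22], [0.676, -0.05, 0.224], [0.681, -0.053, 0.23], [0.688, -0.054, 0.23], [0.697, -0.056, 0.228], [0.704, -0.062, 0.238], [0.71, -0.062, 0.238], [0.719, -0.069, 0.24], [0.725, -0.064, 0.241], [0.733, -0.066, 0.242], [0.738, -0.069, 0.182], [0.739, -0.07, 0.244], [0.74, -0.073, 0.224], [0.74, -0.072, 0.151], [0.74, -0.07, 0.165], [0.741, -0.068, 0.153], [0.741, -0.07, 0.16], [0.742, -0.068, 0.177], [0.742, -0.07, 0.214], [0.743, -0.072, 0.189], [0.743, -0.069, 0.232], [0.744, -0.072, 0.237]]
base ((693.176025390625, -60.10888671875), (189.6009521484375, 206.78221130371094), 28.20633316040039)
```

Stand: yaw ≈ -16.8°, hook seat ≈ (0.662, -0.053), tip ≈ (0.638, -0.046), post ≈ (0.742, -0.076). The tip-to-post distance of 108 mm matches the spec. Basket: grip at (0.469, 0.264), handle wire along 84.4°. I'll grip across the basket's y, so the tool yaw is -5.6°.

>>> {"name": "send_rows", "arguments": {"series": [[0, 0, 4, 0.03, -0.035, -0.01, 1], [0, 0, 8, 0.06, -0.07, -0.02, 1], [0, 0, 12, 0.09, -0.105, -0.03, 1], [0, 0, 16, 0.125, -0.145, -0.04, 1], [0, 0, 20, 0.16, -0.185, -0.04, 1], [0, 0, 24, 0.19, -0.22, -0.04, 1], [0, 0, 27, 0.225, -0.26, -0.04, 1], [0, 0, 27, 0.26, -0.3, -0.04, 1]]}}

```text
time_s: 0.9
ee_pos: [0.3302, -0.1445, 0.2645]
eef_rot: [3.141, -0.0, -0.099]
force: [1.8, -1.0, -1.0]
grip_width: 0.094
```

```bash
cat >> h.py <<'E'
from scipy.spatial.transform import Rotation as Ro
def delta(pos,yaw):
    o=ctrl.get_obs();R=Ro.from_euler('xyz',o['eef_rot']);T=Ro.from_euler('xyz',[np.pi,0,np.radians(yaw)])
    print('t',o['time_s'],'at',o['ee_pos'].round(4),np.degrees(o['eef_rot']).round(2),'F',o['force'].round(2),'w',round(o['grip_width'],4),'q',o['qpos'].round(2))
    print('shift',R.inv().apply(np.array(pos)-o['ee_pos']).round(4),'turn',np.degrees((R.inv()*T).as_rotvec()).round(2))
E
python3 -c "
from h import *
delta([.469,.264,.26],-5.6)"
```

```text
t 0.9 at [ 0.3302 -0.1445  0.2645] [ 1.7999e+02 -2.0000e-02 -5.6700e+00] F [ 1.78 -1.02 -1.03] w 0.094 q [-0.51 -0.17  1.93  0.    1.38  1.16]
shift [ 0.0977 -0.4203  0.0045] turn [ 0.01 -0.02 -0.07]
```

>>> {"name": "send_rows", "arguments": {"series": [[0, 0, 0, 0.011, -0.048, 0, 1], [0, 0, 0, 0.022, -0.096, 0, 1], [0, 0, 0, 0.033, -0.144, 0, 1], [0, 0, 0, 0.044, -0.192, 0, 1], [0, 0, 0, 0.055, -0.24, 0, 1], [0, 0, 0, 0.066, -0.288, 0, 1], [0, 0, 0, 0.077, -0.334, 0, 1], [0, 0, 0, 0.085, -0.37, 0, 1]]}}

```text
time_s: 1.7
ee_pos: [0.4506, 0.2162, 0.264]
eef_rot: [3.141, 0.001, -0.095]
force: [-0.1, -0.3, 0.4]
grip_width: 0.0939
```

>>> {"name": "send_rows", "arguments": {"series": [[0, 0, 0, 0.008, -0.03, 0, 1], [0, 0, 0, 0.01, -0.042, 0, 1], [0, 0, 0, 0.01, -0.042, 0, 1], [0, 0, 0, 0.01, -0.042, 0, 1]]}}

```text
time_s: 2.1
ee_pos: [0.4642, 0.2536, 0.2643]
eef_rot: [3.141, 0.0, -0.097]
force: [0.2, -0.7, 0.6]
grip_width: 0.094
```

```bash
python3 -c "
from h import *
delta([.469,.264,.156],-5.6)
c=shot('wrist','w1.png')
for n in('scene','side'): shot(n,n+'2.png')"
```

```text
t 2.1 at [0.4642 0.2536 0.2643] [ 1.7998e+02  2.0000e-02 -5.5400e+00] F [ 0.19 -0.66  0.56] w 0.094 q [ 0.43  0.22  1.52 -0.    1.39  2.1 ]
shift [ 0.0038 -0.0109  0.1083] turn [0.02 0.02 0.06]
```

View pics/w1.png

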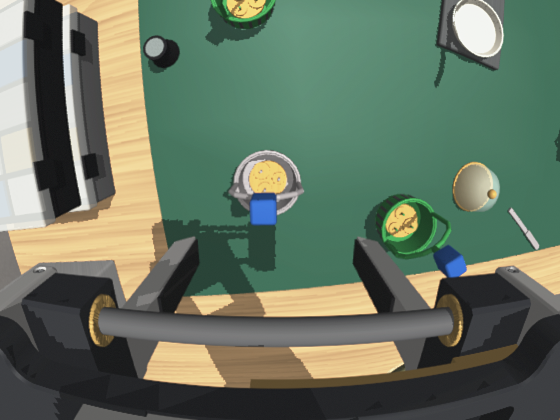

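The wrist picture shows the steel basket at (267,180), its blue grip at (263,210) between the fingers, and the handle wire parallel to the jaw direction. I'll go down.

>>> {"name": "send_rows", "arguments": {"series": [[0, 0, 0, 0.004, -0.011, 0, 1], [0, 0, 0, 0.004, -0.011, 0.03, 1], [0, 0, 0, 0.004, -0.011, 0.06, 1], [0, 0, 0, 0.004, -0.011, 0.085, 1], [0, 0, 0, 0.004, -0.011, 0.1, 1], [0, 0, 0, 0.004, -0.011, 0.108, 1], [0, 0, 0, 0.004, -0.011, 0.108, 1], [0, 0, 0, 0.004, -0.011, 0.108, 1]]}}

```text
time_s: 3.05
ee_pos: [0.4699, 0.2653, 0.1573]
eef_rot: [-3.141, -0.001, -0.097]
force: [-0.5, -1.0, -0.4]
grip_width: 0.0941
```

```bash
python3 -c "
from h import *
delta([.469,.264,.156],-5.6)
c=shot('wrist','w2.png');c=shot('side')
p=c['pixels'][240:380,150:330,::-1];cv2.imwrite('pics/s3.png',cv2.resize(p,None,fx=4,fy=4,interpolation=2))"
```

```text
t 3.05 at [0.4699 0.2653 0.1573] [-1.7996e+02 -6.0000e-02 -5.5300e+00] F [-0.5  -0.97 -0.37] w 0.0941 q [0.45 0.34 1.63 0.   1.17 2.11]
shift [-0.0008  0.0013  0.0013] turn [-0.04 -0.06  0.07]
```

View pics/s3.png

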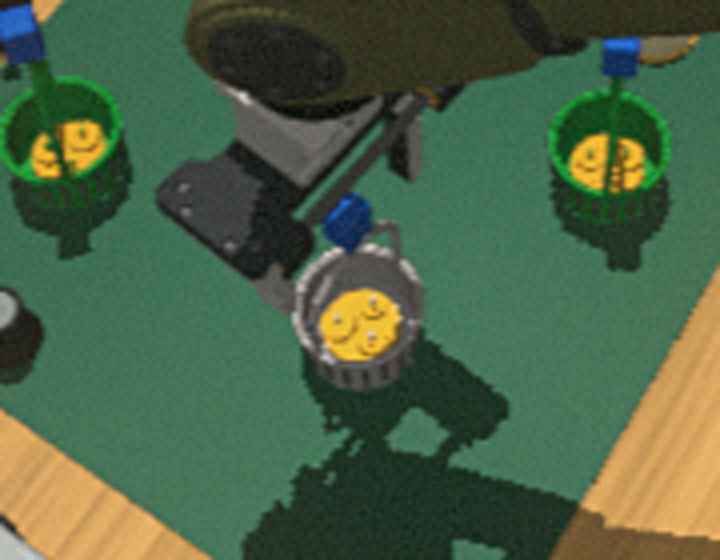

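View pics/w2.png

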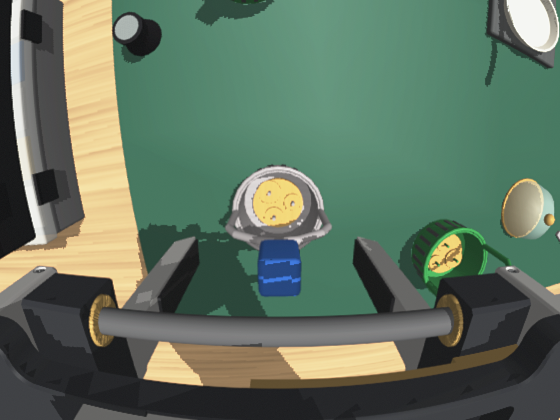

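The grip is centred between the fingers: column 279, with fingertips at columns 190 and 365. Closing now.

>>> {"name": "send_rows", "arguments": {"series": [[0, 0, 0, 0, 0, 0, -1], [0, 0, 0, 0, 0, 0, -1], [0, 0, 0, 0, 0, 0, -1], [0, 0, 0, 0, 0, 0, -1], [0, 0, 0, 0, 0, 0, -1], [0, 0, 0, 0, 0, 0, -1], [0, 0, 0, 0, 0, 0, -1], [0, 0, 0, 0, 0, 0, -1]], "force": 30}}

```text
time_s: 3.95
ee_pos: [0.4695, 0.265, 0.1564]
eef_rot: [3.142, 0.0, -0.096]
force: [0.4, -0.2, -0.6]
grip_width: 0.0337
```

>>> {"name": "send_rows", "arguments": {"series": [[0, 0, 0, 0, 0, 0, -1], [0, 0, 0, 0, 0, 0, -1]]}}

```text
time_s: 4.15
ee_pos: [0.4694, 0.265, 0.1563]
eef_rot: [3.141, 0.0, -0.096]
force: [-0.2, 0.8, -3.1]
grip_width: 0.0219
```

Opening is 21.9 mm, so it is on the grip. Lifting straight up.

>>> {"name": "send_rows", "arguments": {"series": [[0, 0, 0, 0, 0, 0, -1], [0, 0, 0, 0, 0, -0.01, -1], [0, 0, 0, 0, 0, -0.03, -1], [0, 0, 0, 0, 0, -0.06, -1], [0, 0, 0, 0, 0, -0.09, -1], [0, 0, 0, 0, 0, -0.12, -1], [0, 0, 0, 0, 0, -0.14, -1], [0, 0, 0, 0, 0, -0.149, -1]]}}

```text
time_s: 4.95
ee_pos: [0.4697, 0.2652, 0.308]
eef_rot: [-3.14, -0.003, -0.096]
force: [0.4, 0.3, -2.8]
grip_width: 0.0219
```

```bash
python3 -c "
from h import *
c=shot('wrist','w3.png')
c=shot('side','s4.png');W=world(c);np.savez('s4.npz',**c)
c=shot('scene','c4.png');np.savez('c4.npz',**c)
delta([.58,-.03,.305],-16.8)"
```

```text
t 5.1 at [0.4694 0.265  0.3051] [ 1.7999e+02  2.0000e-02 -5.5200e+00] F [ 0.07  0.09 -3.65] w 0.0222 q [0.45 0.23 1.43 0.   1.49 2.11]
shift [1.385e-01 2.830e-01 1.000e-04] turn [1.000e-02 1.000e-02 1.128e+01]
```

View pics/w3.png

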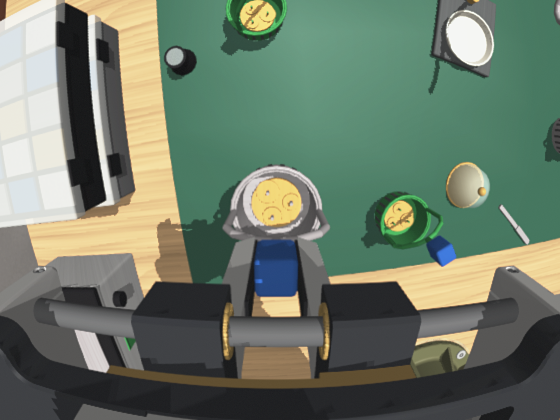

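View pics/s4.png

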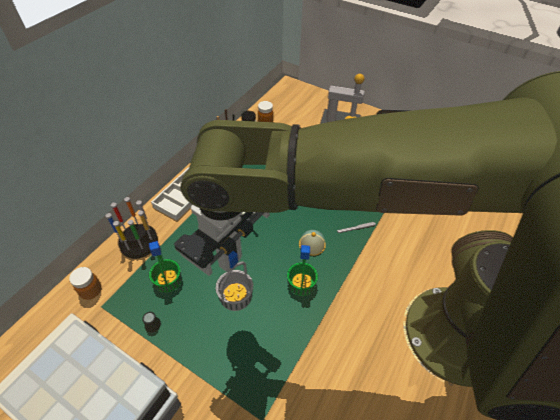

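The basket is held upright with its underside at about 0.149 m. Next I move it to 85 mm in front of the hook seat along the stand's -x, turned to the stand's yaw.

>>> {"name": "send_rows", "arguments": {"series": [[0, 0, 0.5, 0.007, 0.014, 0, -1], [0, 0, 2, 0.021, 0.042, 0, -1], [0, 0, 4, 0.04, 0.082, 0, -1], [0, 0, 5.5, 0.06, 0.122, 0, -1], [0, 0, 7, 0.08, 0.163, 0, -1], [0, 0, 8.5, 0.1, 0.204, 0, -1], [0, 0, 10, 0.118, 0.242, 0, -1], [0, 0, 11, 0.13, 0.266, 0, -1]]}}

```text
time_s: 5.9
ee_pos: [0.5734, -0.0159, 0.304]
eef_rot: [3.141, 0.002, -0.292]
force: [0.2, 0.8, -2.3]
grip_width: 0.0218
```

>>> {"name": "send_rows", "arguments": {"series": [[0, 0, 0.3, 0.004, 0.01, 0, -1], [0, 0, 0.3, 0.006, 0.016, 0, -1], [0, 0, 0.3, 0.006, 0.016, 0, -1], [0, 0, 0.3, 0.006, 0.016, 0, -1]]}}

```text
time_s: 6.3
ee_pos: [0.5742, -0.0285, 0.3054]
eef_rot: [-3.141, 0.0, -0.293]
force: [0.2, 0.5, -2.2]
grip_width: 0.0218
```

```bash
python3 -c "
from h import *
c=shot('wrist','w5.png')
np.savez('w5.npz',**c)
for n in('scene','side'):
    c=shot(n,n+'5.png');np.savez(n+'5.npz',**c)
delta([.581,-.028,.305],-16.8)"
```

```text
t 6.45 at [ 0.5744 -0.0284  0.3056] [-1.7999e+02 -1.0000e-02 -1.6750e+01] F [-0.25 -0.03 -2.43] w 0.0221 q [-0.11  0.31  1.32  0.    1.51  1.75]
shift [ 0.0062 -0.0023  0.0006] turn [-0.01 -0.01  0.05]
```

View pics/w5.png

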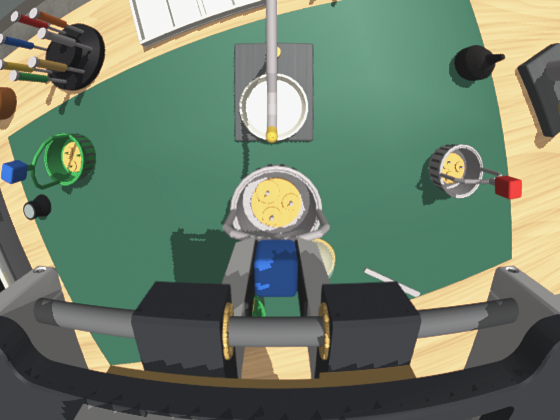

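View pics/scene5.png

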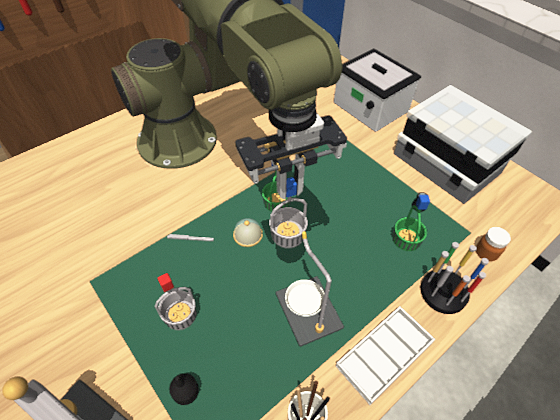

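View pics/side5.png

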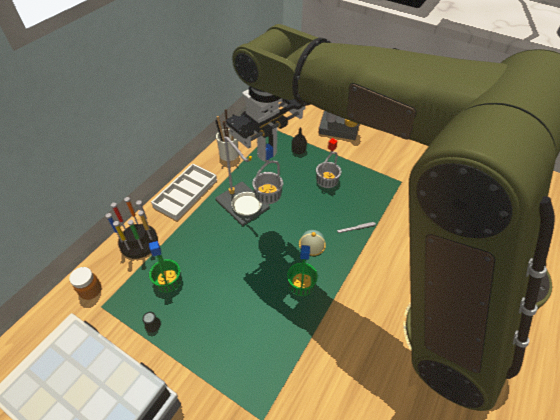

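The wrist view shows the hook bar vertical at column 272 with its tip at (272,135), and the basket centred at column 277, so they are nearly in line. I'll measure the hook with the wrist camera as a check.

```bash
python3 - <<'E'
from h import *
c=dict(np.load('w5.npz'));z=c['z_map'];h,w=z.shape;f=h/2/np.tan(np.radians(c['fov_y'])/2)
U,V=np.meshgrid(np.arange(w)-c['cx'],np.arange(h)-c['cy']);r=np.hypot(U,V);th=r/f;k=np.tan(th)/np.maximum(r,1e-9)
W=(np.stack([U*k*z,V*k*z,z],-1)-c['t'])@c['R']
print(c['cx'],c['cy'],W[105,275],'dish')
m=np.zeros_like(z,bool);m[0:143,255:290]=1
m&=(W[...,2]>.19)&(W[...,2]<.26)
q=W[m];a=np.radians(-16.8);ex=np.array([np.cos(a),np.sin(a)]);ey=np.array([-ex[1],ex[0]])
vx,vy,x0,y0=cv2.fitLine((q[:,:2]*1000).astype(np.float32),cv2.DIST_HUBER,0,.01,.01).ravel()
print(len(q),np.degrees(np.arctan2(vy,vx)),x0,y0)
s=np.c_[(q[:,:2]-[.5744,-.0284])@ex,(q[:,:2]-[.5744,-.0284])@ey,q[:,2]]
s=s[np.argsort(s[:,0])];print(s[:: max(1,len(s)//14)].round(4).tolist())
hsv=cv2.cvtColor(c['pixels'],cv2.COLOR_RGB2HSV)
for name,(v0,v1,u0,u1) in {'handle':(195,245,222,330)}.items():
    m=np.zeros_like(z,bool);m[v0:v1,u0:u1]=1;m&=(W[...,2]>.235)&(W[...,2]<.275)
    q=W[m];s=np.c_[(q[:,:2]-[.5744,-.0284])@ex,(q[:,:2]-[.5744,-.0284])@ey,q[:,2]];print(name,len(s),s.min(0),s.max(0),s.mean(0))
    for lo in(-.04,-.02,.0,.02):
        t=s[(s[:,1]>lo)&(s[:,1]<lo+.02)]
        if len(t):print(lo,len(t),t.mean(0).round(4))
E
```

```text
275.65984777924484 208.04599672450576 [ 0.65954314 -0.05419546  0.21800468] dish
1542 -16.820705 684.1199 -58.694973
[[0.0622, 0.0019, 0.24], [0.0685, 0.0032, 0.2439], [0.0753, 0.0049, 0.2284], [0.0828, 0.0044, 0.2201], [0.0906, 0.006, 0.2157], [0.099, -0.0008, 0.2169], [0.1072, 0.0021, 0.2245], [0.115, 0.0013, 0.2281], [0.122, 0.002, 0.2305], [0.129, -0.0008, 0.2293], [0.1362, 0.0027, 0.234], [0.1433, 0.002, 0.2359], [0.1499, 0.0055, 0.2373], [0.1568, 0.002, 0.2417], [0.1644, -0.0001, 0.2406]]
handle 625 [-0.00319007 -0.04025204  0.23501654] [0.0042423  0.03857608 0.27218684] [ 0.00145191 -0.00125025  0.25563413]
-0.04 221 [ 0.0012 -0.0295  0.2521]
-0.02 97 [ 0.0023 -0.0111  0.2647]
0.0 100 [0.0022 0.0115 0.2641]
0.02 203 [0.001  0.0287 0.2513]
```

The lateral offset is 2.5 mm and the seat is about 90 mm ahead. Vertical clearances are about 18 mm on each side, so I'm advancing.

>>> {"name": "send_rows", "arguments": {"series": [[0, 0, 0, 0.005, -0.0025, 0, -1], [0, 0, 0, 0.015, -0.0025, 0, -1], [0, 0, 0, 0.03, -0.0025, 0, -1], [0, 0, 0, 0.045, -0.0025, 0, -1], [0, 0, 0, 0.06, -0.0025, 0, -1], [0, 0, 0, 0.075, -0.0025, 0, -1], [0, 0, 0, 0.085, -0.0025, 0, -1], [0, 0, 0, 0.089, -0.0025, 0, -1]]}}

```text
time_s: 7.25
ee_pos: [0.6612, -0.0525, 0.3048]
eef_rot: [3.142, 0.001, -0.293]
force: [-0.6, -0.3, -2.7]
grip_width: 0.0221
```

>>> {"name": "send_rows", "arguments": {"series": [[0, 0, 0, 0, 0, 0, -1], [0, 0, 0, 0, 0, 0, -1]]}}

```text
time_s: 7.45
ee_pos: [0.6602, -0.0524, 0.3054]
eef_rot: [-3.142, 0.0, -0.293]
force: [0.4, -0.0, -2.6]
grip_width: 0.0218
```

```bash
python3 -c "
from h import *
delta([.661,-.052,.26],-16.8)
o=[]
for n,(u,v) in (('scene',(305,250)),('side',(245,180))):
    c=shot(n);o.append(cv2.resize(c['pixels'][v-75:v+75,u-50:u+50,::-1],None,fx=4,fy=4,interpolation=2))
cv2.imwrite('pics/p6.png',np.hstack(o))"
```

```text
t 7.45 at [ 0.6602 -0.0524  0.3054] [-1.800e+02  1.000e-02 -1.681e+01] F [ 0.42 -0.05 -2.6 ] w 0.0218 q [-0.13  0.53  1.02  0.    1.59  1.73]
shift [ 0.0006 -0.0006  0.0454] turn [-0.    0.01 -0.01]
```

View pics/p6.png

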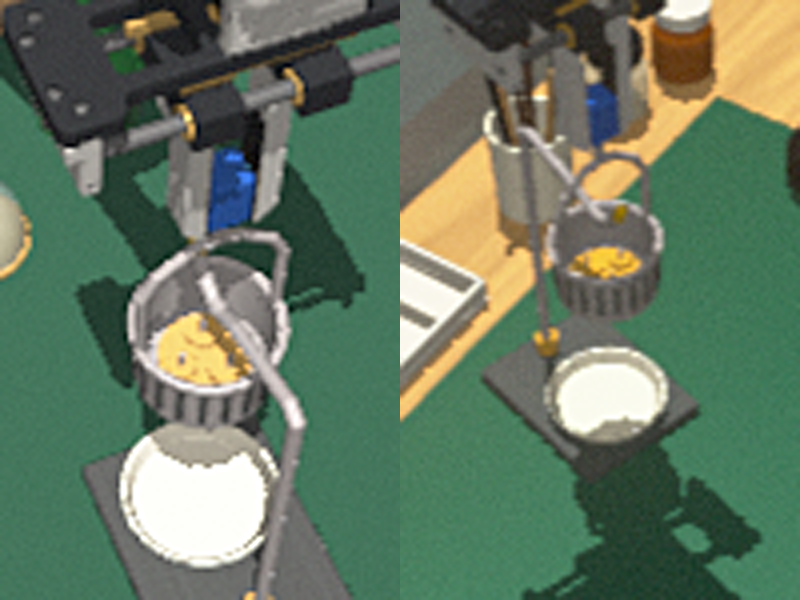

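The hook passes through the handle opening. I'll lower until the hook takes the load, expected at a TCP height of about 0.260.

>>> {"name": "send_rows", "arguments": {"series": [[0, 0, 0, 0, 0, 0.005, -1], [0, 0, 0, 0, 0, 0.015, -1], [0, 0, 0, 0, 0, 0.025, -1], [0, 0, 0, 0, 0, 0.033, -1], [0, 0, 0, 0, 0, 0.038, -1], [0, 0, 0, 0, 0, 0.041, -1], [0, 0, 0, 0, 0, 0.042, -1], [0, 0, 0, 0, 0, 0.042, -1]]}}

```text
time_s: 8.35
ee_pos: [0.6605, -0.0527, 0.2636]
eef_rot: [-3.142, -0.0, -0.294]
force: [0.7, 0.1, -2.8]
grip_width: 0.0219
```

>>> {"name": "send_rows", "arguments": {"series": [[0, 0, 0, 0, 0, 0.001, -1], [0, 0, 0, 0, 0, 0.002, -1], [0, 0, 0, 0, 0, 0.003, -1], [0, 0, 0, 0, 0, 0.003, -1]]}}

```text
time_s: 8.75
ee_pos: [0.6605, -0.0527, 0.2611]
eef_rot: [-3.141, -0.001, -0.294]
force: [-0.5, -0.1, 2.5]
grip_width: 0.0219
```

```bash
python3 -c "
from h import *
delta([.661,-.052,.26],-16.8)
o=[]
for n,(u,v) in (('scene',(305,250)),('side',(245,190))):
    c=shot(n);o.append(cv2.resize(c['pixels'][v-75:v+75,u-50:u+50,::-1],None,fx=4,fy=4,interpolation=2))
cv2.imwrite('pics/p7.png',np.hstack(o))"
```

```text
t 8.75 at [ 0.6605 -0.0527  0.2611] [-1.7999e+02 -6.0000e-02 -1.6820e+01] F [-0.54 -0.14  2.5 ] w 0.0219 q [-0.13  0.54  1.1   0.    1.5   1.73]
shift [ 0.0003 -0.0008  0.0011] turn [-0.01 -0.06 -0.02]
```

View pics/p7.png

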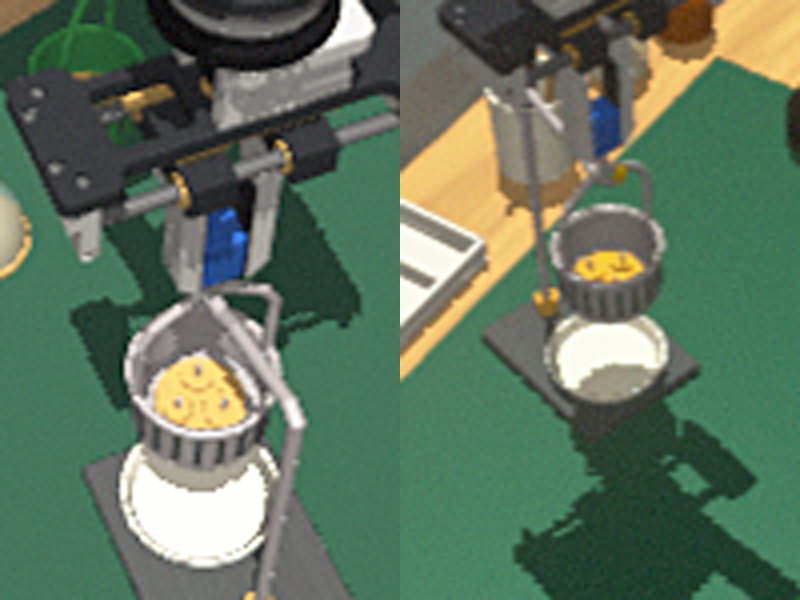

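The vertical force changed from -2.8 to +2.5 N at the expected height, so the wire rests on the hook. Now I let go.

>>> {"name": "send_rows", "arguments": {"series": [[0, 0, 0, 0, 0, 0, -0.4], [0, 0, 0, 0, 0, 0, -0.3], [0, 0, 0, 0, 0, 0, -0.1], [0, 0, 0, 0, 0, 0, 0.1], [0, 0, 0, 0, 0, 0, 0.2], [0, 0, 0, 0, 0, 0, 0.2], [0, 0, 0, 0, 0, 0, 0.2], [0, 0, 0, 0, 0, 0, 0.2]], "force": 10}}

```text
time_s: 9.65
ee_pos: [0.6604, -0.0527, 0.2605]
eef_rot: [-3.142, -0.0, -0.294]
force: [-0.3, -1.2, -1.1]
grip_width: 0.0564
```

```bash
python3 -c "
from h import *
delta([.661,-.052,.36],-16.8)
shot('wrist','w8.png')
o=[]
for n,(u,v) in (('scene',(305,250)),('side',(245,190))):
    c=shot(n);o.append(cv2.resize(c['pixels'][v-75:v+75,u-50:u+50,::-1],None,fx=4,fy=4,interpolation=2))
cv2.imwrite('pics/p8.png',np.hstack(o))"
```

```text
t 9.65 at [ 0.6604 -0.0527  0.2605] [-180.     -0.    -16.83] F [-0.26 -1.16 -1.09] w 0.0564 q [-0.13  0.54  1.1   0.    1.5   1.73]
shift [ 0.0004 -0.0008 -0.0995] turn [-0.   -0.   -0.03]
```

View pics/p8.png

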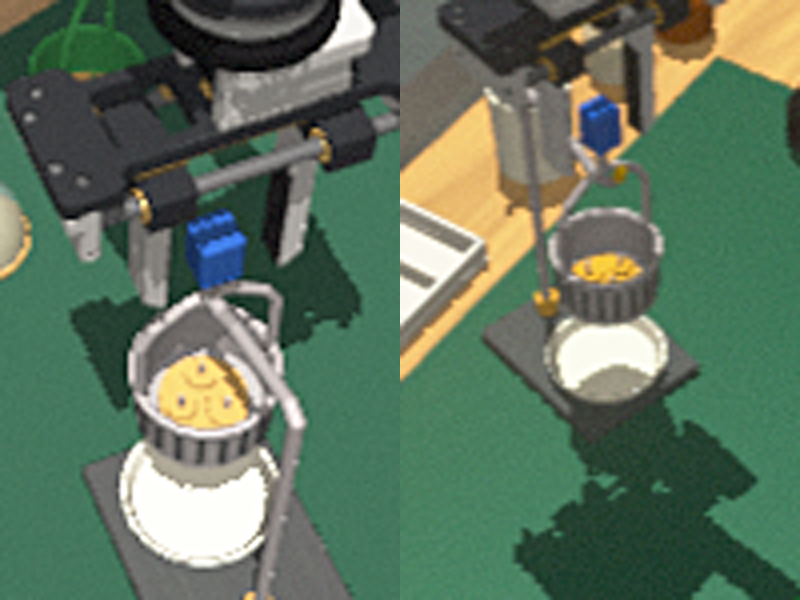

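View pics/w8.png

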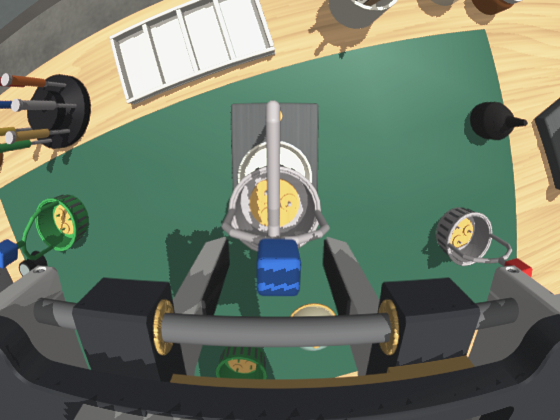

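The basket hangs level and free: the grip at (279,268) in the wrist view sits clear between the fingers. Opening a little more and retreating straight up.

>>> {"name": "send_rows", "arguments": {"series": [[0, 0, 0, 0, 0, 0, 0.6], [0, 0, 0, 0, 0, 0, 0.6], [0, 0, 0, 0, 0, -0.01, 0.6], [0, 0, 0, 0, 0, -0.03, 0.6], [0, 0, 0, 0, 0, -0.055, 0.6], [0, 0, 0, 0, 0, -0.08, 0.6], [0, 0, 0, 0, 0, -0.1, 0.6], [0, 0, 0, 0, 0, -0.11, 0.6]]}}

```text
time_s: 10.6
ee_pos: [0.6605, -0.0527, 0.3733]
eef_rot: [-3.141, -0.003, -0.294]
force: [0.0, 0.1, 0.2]
grip_width: 0.0753
```

>>> {"name": "send_rows", "arguments": {"series": [[0, 0, 0, 0, 0, 0, 0.6], [0, 0, 0, 0, 0, 0, 0.6], [0, 0, 0, 0, 0, 0, 0.6], [0, 0, 0, 0, 0, 0, 0.6], [0, 0, 0, 0, 0, 0, 0.6], [0, 0, 0, 0, 0, 0, 0.6], [0, 0, 0, 0, 0, 0, 0.6], [0, 0, 0, 0, 0, 0, 0.6]]}}

```text
time_s: 11.4
ee_pos: [0.6604, -0.0527, 0.3704]
eef_rot: [-3.142, 0.0, -0.294]
force: [-0.1, 0.3, -0.4]
grip_width: 0.075
```

```bash
python3 - <<'E'
from h import *
delta([.661,-.052,.37],-16.8)
o=[]
for rep in range(2):
  for n,(u,v) in (('scene',(305,250)),('side',(245,190))):
    c=shot(n,f'{n}9_{rep}.png');W=world(c);hsv=cv2.cvtColor(c['pixels'],cv2.COLOR_RGB2HSV)
    m=(hsv[...,0]>100)&(hsv[...,0]<130)&(hsv[...,1]>130)&(np.hypot(W[...,0]-.661,W[...,1]+.052)<.05)&(W[...,2]>.23)&(W[...,2]<.3)
    q=W[m];t=q[q[:,2]>q[:,2].max()-.005];print(n,rep,len(q),q.max(0).round(3),t.mean(0).round(4))
    m=(np.hypot(W[...,0]-.661,W[...,1]+.052)<.06)&(W[...,2]>.135)&(W[...,2]<.155);print('rim',W[m].mean(0).round(4),W[m].min(0).round(3),W[m].max(0).round(3))
    if rep: o.append(cv2.resize(c['pixels'][v-75:v+75,u-50:u+50,::-1],None,fx=4,fy=4,interpolation=2))
cv2.imwrite('pics/p9.png',np.hstack(o))
E
```

```text
t 11.4 at [ 0.6604 -0.0527  0.3704] [-180.      0.    -16.83] F [-0.13  0.28 -0.42] w 0.075 q [-0.13  0.53  0.88  0.    1.74  1.73]
shift [ 0.0004 -0.0008  0.0004] turn [-0.    0.   -0.03]
scene 0 226 [ 0.672 -0.044  0.278] [ 0.6602 -0.0562  0.2757]
rim [ 0.6636 -0.0548  0.1459] [ 0.619 -0.093  0.135] [ 0.699 -0.012  0.155]
side 0 97 [ 0.67  -0.039  0.281] [ 0.6596 -0.0513  0.2782]
rim [ 0.6604 -0.0501  0.1461] [ 0.62  -0.091  0.135] [ 0.7   -0.01   0.155]
scene 1 227 [ 0.672 -0.044  0.279] [ 0.6597 -0.056   0.2757]
rim [ 0.6638 -0.0555  0.146 ] [ 0.619 -0.093  0.135] [ 0.699 -0.013  0.155]
side 1 96 [ 0.669 -0.038  0.28 ] [ 0.6594 -0.05    0.2778]
rim [ 0.6604 -0.0509  0.1459] [ 0.622 -0.089  0.135] [ 0.701 -0.01   0.155]
```

View pics/p9.png

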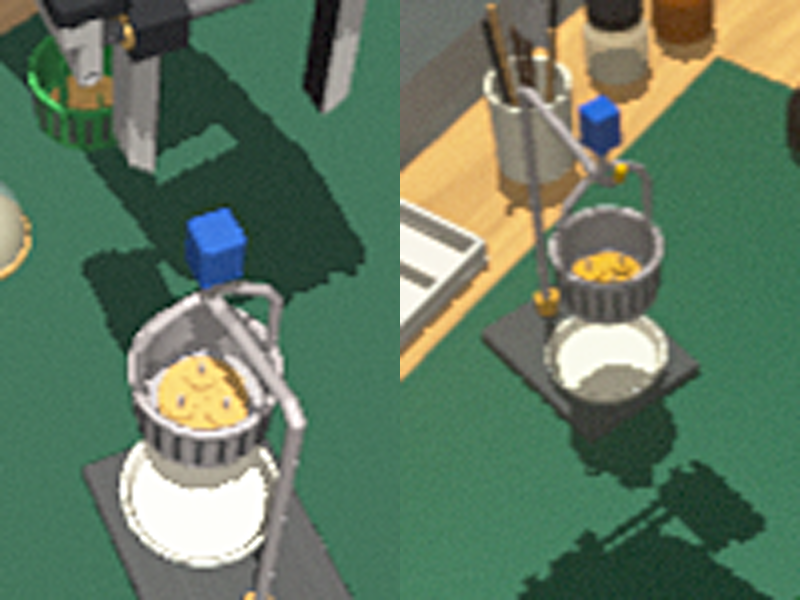

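View pics/scene9_1.png

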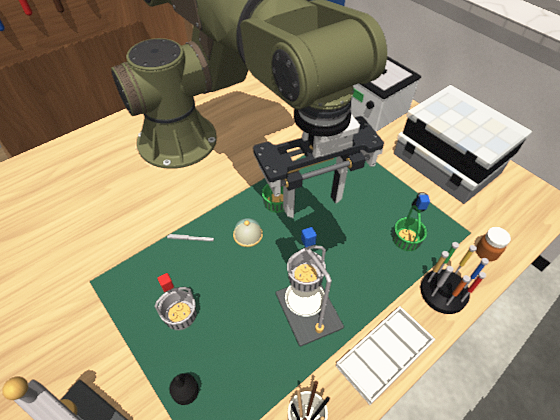

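The basket hangs upright and still on the hook. The gripper is clear, and the other things are at their starting pixels. Handing in.

```bash
python3 -c "
from station import ctrl
print(ctrl.hand_in())"
```

```text
the job is handed in; nothing more can be done
None
```

The steel basket with the blue grip hangs by its wire handle on the hook, above the white drip dish. I let go of it and handed the job in at about 11.6 s; the hand-in gives no verdict.

- **Right basket:** three baskets had blue grips. I took the steel one and left the two green ones alone.
- **On the way:** its underside was about 149 mm up for the carry to the hook, and it stayed upright. The load moved onto the hook at the expected height: vertical force on the tool went from -2.8 N to +2.5 N.
- **Last checks:** pictures taken one after the other gave the same basket position to about 1 mm. The grip is directly above the basket to within a few millimetres, so it hangs upright, and the force on the tool was about zero with the gripper roughly 110 mm above its release height.
- **Other things:** the red-grip basket, dome, blower and tweezers looked unmoved in the last scene picture. I did not look for the eyeglass in the last pictures, but the arm did not come near it.
- **Disagreements:** the two fixed cameras differed by about 5 mm in y on the grip and hook. The wrist camera put the hook 2.5 mm to the side of the line I was on, and I corrected for that before going on.

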